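# Prove the analyser dead, then hold its cell flap at the balance point

## Task

With the test probe from its stand, touch the tip to the top of the analyser's round stud and then to the top of its square stud, pausing about half a second on each with the cell flap still shut, and stand the probe back in its stand. Then grip the flap's bar handle, swing the flap up to its balance point, where its centre of mass is straight above the hinge (just short of upright), without letting it drop shut or go over backwards. Finish there, still gripping the handle and holding the flap still; leave the canister, the jar and the brass fitting alone.

Things in the scene. Friction and masses are not known exactly. Their poses are not given: they have to be found in the camera images.
- analyser: Fixed white bench gas analyser, a low box 240 (x) x 300 (y) x 90 high. Origin at the centre of its underside; its front (display, vents) faces its -x; it stands yawed up to about 15 degrees. On top, at its y = -35, lies the flap; at its y = +100, one stud at x = -60 and the other at x = +60 (which is where varies).
- round_top (a point): Centre of the flat top of the round brass stud, 22 diameter, 14 high, fixed on the analyser's top (so 104 above the bench).
- square_top (a point): Centre of the flat top of the square brass stud, 22 x 22, 14 high, fixed on the analyser's top (104 above the bench).
- stand: Fixed grey plastic block 70 x 70 x 75 high with one vertical hole, 27 diameter, right through its middle. Origin at the centre of its underside.
- stand_hole0 (a point): Centre of the hole's mouth in the stand's top face, 75 above the bench.
- probe: Loose white-handled test probe, 90 g nominal, 125 long overall, standing upright tip down in the stand, its flange resting on the stand's top. Origin at the tip's lowest point; z runs up along the probe. From the tip: steel pin 8 diameter with a round end up to 32, body 14 diameter from 32 to 55, flange 36 diameter from 55 to 61, round handle 24 diameter from 61 to 125.
- probe_tip (a point): Lowest point of the probe's rounded steel tip.
- probe_seat (a point): On the probe's axis at the underside of the flange, 55 above the tip; it coincides with the hole's mouth when the probe is seated.
- probe_grip (a point): On the probe's axis in the middle of its handle, 95 above the tip.
- flap (a joint): Flap angle: 0 shut (level), growing as its near edge swings up and away from the analyser's front, stop at 2.4. Almost frictionless: it falls shut below the balance point and falls back beyond it. Balance is at 1.37 rad (78.5 degrees: the plate leans 11 degrees short of upright, towards the analyser's front). Flap mass 0.3 to 0.55 kg.
- flap_hinge (a point): Middle of the flap's hinge axis, which runs along the analyser's y; in the analyser's frame at (50, -35, 98). The flap is an aluminium plate 130 long x 138 wide x 6 with a steel weight block 30 x 100 x 24 on its outer face; the block lies 35 to 65 from the hinge axis and, shut, rises 25 above it.
- flap_handle (a point): Centre of the flap's handle at its free edge: a round steel bar 12 diameter, 110 long, parallel to the hinge, on two posts 10 diameter, 100 apart. With the flap shut the bar's centre is 105 from the hinge axis towards the analyser's front, 48 above the axis (146 above the bench) and 47 above the plate. The bar can turn between the fingers as the flap swings.
- flap_com (a point): Centre of mass of the flap with its weight and handle; with the flap shut it is 63 from the hinge axis towards the analyser's front and 13 above the axis.
- canister: Bystander: loose blue steel sample canister, 90 diameter, 175 high, origin at the centre of its underside.
- jar: Bystander: loose amber jar, 52 diameter, 70 high, origin at the centre of its underside.
- fitting: Bystander: loose brass fitting, 32 diameter, 34 high, origin at the centre of its underside.
Things that resemble listed ones, but are neither listed nor needed, are in the scene too. Several things look just like the stand: the one meant starts nearest to the robot's base. Of the things shaped like the probe, the white one is meant.

How it is judged:
On the way, in this order (a step that is already met when the one before it is completed fails the run):
1. the held probe's tip rests on the round stud's top, flap shut (contact force between probe and stud_round above 0.3 N and distance between probe_tip and round_top below 0.01 m and contact force between the fingers and probe above 0.5 N and value of joint flap below 0.06 rad), for 0.2 s.
2. then the held probe's tip rests on the square stud's top, flap shut (contact force between probe and stud_square above 0.3 N and distance between probe_tip and square_top below 0.01 m and contact force between the fingers and probe above 0.5 N and value of joint flap below 0.06 rad), for 0.2 s.
3. the probe stands released in its stand again, flap shut (horizontal distance between probe_seat and stand_hole0 below 0.009 m and z of probe_seat in the frame of stand_hole0 below 0.004 m and angle between probe's own z axis and vertical below 0.1 rad and contact force between the fingers and probe below 0.05 N and value of joint flap below 0.06 rad), for 0.2 s.
4. the flap is gripped at its balance point (value of joint flap between 1.28 and 1.46 rad and velocity of joint flap between -0.1 and 0.1 rad/s and contact force between the fingers and flap above 2 N), for 0.3 s.
At the end, for the whole second after the job is handed in: The flap is still (under 0.1 rad/s) at 1.28 to 1.46 rad (balance 1.37 within 0.09), gripped by the fingers (over 2 N); the probe stands untouched in its stand, flange within 4 mm of its top and 9 mm of the hole's centre, upright within 0.1 rad (all of step 4 and horizontal distance between probe_seat and stand_hole0 below 0.009 m and z of probe_seat in the frame of stand_hole0 below 0.004 m and angle between probe's own z axis and vertical below 0.1 rad and contact force between the fingers and probe below 0.05 N); the arm keeps its last pose, push and grip.
It fails at once if the flap goes over backwards (beyond 1.75 rad) (value of joint flap above 1.75 rad).
It fails at once if the flap is let drop (closing faster than 4 rad/s) (velocity of joint flap below -4 rad/s).
It fails at once if a bystander is moved by over 30 mm (distance of any of canister, jar, fitting from where it was at the start of the episode above 0.03 m).
It also fails if it takes over 72 s, if anything falls off the work surface, if the arm or the gripper's body presses on something with over 40 N, if the wrist force passes 120 N, or if a joint passes its speed limit or range.

## Robot

A 6-joint arm with a two-finger parallel gripper is mounted at the origin on the work surface. World frame = base frame: x ahead of the robot, y to its left, z up, the work surface at z = 0. Lengths are in m, angles in rad, forces in N, time in s.
With the tool pointing down it reaches from about 0.35 to 0.975 m from the base axis. Payload 4.9 kg.
Tool frame: the origin (TCP) lies on the front face of the gripper's body, between the roots of the fingers; the fingertips stand 73 mm ahead of it and the grasp point (between the pads) lies 54 mm ahead of it (manip.grip_point_offset is the distance from the TCP to the grasp point, in m); y points along the fingers, x is the direction in which the jaws open and shut, and the axes are right-handed (so a half turn about y gives the same grasp; the last joint's range is limited). The gripper opens to 85 mm and grips with 20 to 120 N. Pads are 22 mm wide; open, the fingers measure 114 mm over their backs; the gripper's body (76 mm by 85 mm) begins 54 mm behind the grasp point. The pads swing forward as they close: fully open they stand 13 mm farther back than shut.
Start: joints at [1.14, 0.053, 1.613, -0, 1.476, -0.119], TCP at [0.192, 0.595, 0.304] pointing down, gripper open.
Joint ranges: [-3.01, 3.01], [-1.01, 2.22], [0.06, 2.58], [-1.02, 4.17], [0.09, 2.62], [-3.14, 3.14]. Speed limits (rad/s): [2.57, 2.57, 3.14, 3.14, 3.14, 3.14].

## Interface

Orientations are given as a unit quaternion [w, x, y, z].
In Python, from plant import manip gives the robot as it stands.
- The arm moves only by the shell command python3 -m handwheel 'ROWS'. ROWS is JSON, a list of rows, each an object with "travel": the shift along the world's x, y, z in cm, a list of three; "angular": the turn, a rotation vector about the world's x, y, z in degrees, a list of three; "gripper": the finger opening in cm, from 0 to 8.54. A call has 1 to 20 rows; each row shifts and turns the commanded pose from where the row before left it; what a row does not reach is not made up. A row lasts 1/8 s, in which the tool goes at most 62.5 mm and 10.7 degrees, less where a joint would pass 70% of its speed; a pose out of reach is approached as far as the arm can. A call with a gripper value outside its range is refused whole. The fingers move at their own pace and stop on an object; the grip force is fixed at half the most. Time passes only in rows, so rows that do not move let the fingers close. It gives the time, the measured TCP pose, the force and the opening at its end, in the units of the state.
- manip.state(): the state, without advancing time (a new reading comes with each control period).
- manip.grab_frame(name): name is "scene" or "top"; returns the picture (400x640x3 uint8, blue, green, red); there is no depth.
- manip.calibration(name): a dict with "K" (3x3 intrinsics, pixels), "k1" (the pictures are not rectified: a ray, as slopes to the right and down, at radius r is drawn at 1 + k1 r^2 times it, then the intrinsics apply), "cam_to_world" (4x4, takes a point from camera to world coordinates). Camera axes: x right, y down, z forward; pixel columns grow to the right and rows downward; lengths in m; the calibration is good to about 2 mm. A picture is of the moment at which its call begins. calibration takes no time and is no camera call.
- manip.job_done(): hands the job in, once; it reports no verdict.
The state is a dict: "time": time; "joint_pos": joint angles; "joint_vel": joint speeds; "joint_efforts": joint torques, N m; "tool_pos": TCP position; "tool_rot": TCP orientation; "contact_force": force on the tool from outside, world axes, zero at the start; "ft_torque": the same for the moment, N m; "gripper_width": opening from 0.0 (shut) to 1.0 (fully open).
Only numpy, scipy, OpenCV 4.12 (cv2) and the standard library are available. Lean on these libraries where they do the work, as an engineer would, in place of code of your own. Each camera call takes 0.05 s, during which the arm holds its last target. There are 200 camera calls.

## Working session

There is one attempt and no reset: what is moved stays moved. The work goes in short steps, Python scripts to look and compute and a shell command to move; the robot and the scene stay as the last step left them, time stands still between calls to the robot, and variables do not carry over. Pictures are saved under pics/ and viewed, and the job is handed in when it is done.

```bash
ls; mkdir -p pics; python3 - <<'E'
from plant import manip
import cv2
print(manip.state())
for n in("scene","top"):
    cv2.imwrite(f"pics/{n}0.png",manip.grab_frame(n)); print(n,manip.calibration(n))
E
```

```text
pics
{'time': 0.0, 'joint_pos': array([ 1.13999822e+00,  5.33502694e-02,  1.61429581e+00, -2.18856898e-05,
        1.47599105e+00, -1.19013697e-01]), 'joint_vel': array([-6.09379583e-04, -9.85611870e-04, -1.24268405e-03,  8.16338792e-04,
       -9.50069207e-04,  5.64082954e-05]), 'joint_efforts': array([ 1.64240964e-04, -3.93683481e+01, -3.70174563e+01, -1.29290979e-04,
        7.23894249e-03,  5.08069533e-07]), 'tool_pos': array([0.19153597, 0.59442925, 0.30266587]), 'tool_rot': array([-0.57120684,  0.57192664,  0.4156794 , -0.41693322]), 'contact_force': array([ 0.19562114, -0.88507824,  0.02608474]), 'ft_torque': array([0.03612463, 0.00122816, 0.02892407]), 'gripper_width': 1.0015421804168594}
scene {'K': array([[400.92395242,   0.        , 321.86335403],
       [  0.        , 400.92395242, 202.91196475],
       [  0.        ,   0.        ,   1.        ]]), 'k1': -0.011045458696160443, 'cam_to_world': array([[-0.82190406,  0.40340665, -0.40216512,  0.93303071],
       [ 0.56933563,  0.55923441, -0.60258926,  0.49196302],
       [-0.01818394, -0.72423749, -0.68931081,  0.71651574],
       [ 0.        ,  0.        ,  0.        ,  1.        ]])}
top {'K': array([[508.68928831,   0.        , 315.47674122],
       [  0.        , 508.68928831, 201.48852247],
       [  0.        ,   0.        ,   1.        ]]), 'k1': -0.048802482470828044, 'cam_to_world': array([[ 0.00900552, -0.98401663,  0.17784873,  0.35781618],
       [-0.99989656, -0.00686664,  0.01263828, -0.0613864 ],
       [-0.01121505, -0.17794415, -0.98397668,  1.3900102 ],
       [ 0.        ,  0.        ,  0.        ,  1.        ]])}
```

View pics/scene0.png

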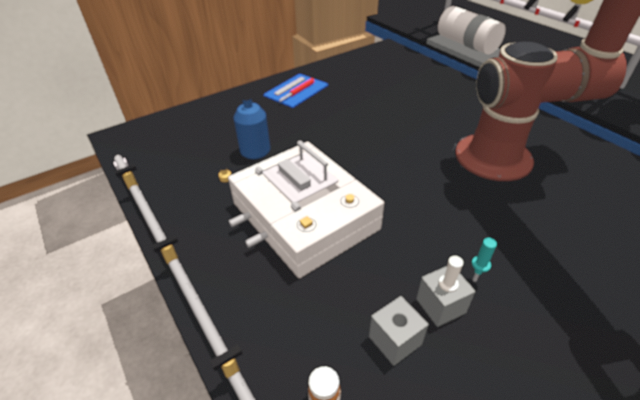

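View pics/top0.png

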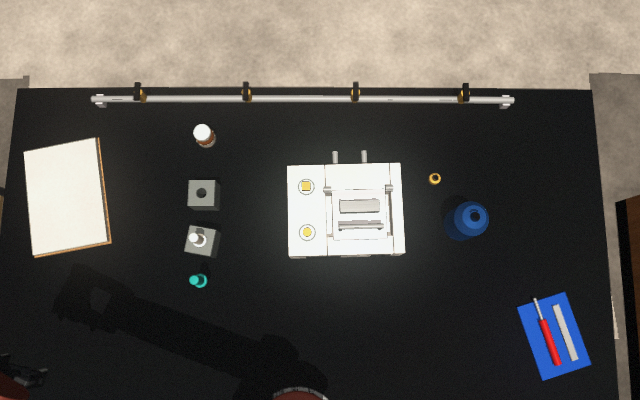

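```bash
cat > h.py <<'E'
import numpy as np, cv2
from plant import manip
def ray(n,u,v):
    c=manip.calibration(n);K=c["K"]
    p=cv2.undistortPoints(np.array([[[u,v]]],float),K,np.array([c["k1"],0,0,0,0.]),)[0,0]
    T=c["cam_to_world"];return T[:3,3],T[:3,:3]@np.array([p[0],p[1],1])
def onz(n,u,v,z):
    o,d=ray(n,u,v);return o+d*(z-o[2])/d[2]
def proj(n,P):
    c=manip.calibration(n);T=np.linalg.inv(c["cam_to_world"])
    q=np.asarray(P,float).reshape(-1,3)@T[:3,:3].T+T[:3,3]
    return cv2.projectPoints(q,np.zeros(3),np.zeros(3),c["K"],np.array([c["k1"],0,0,0,0.]))[0].reshape(-1,2)
def crop(n,u0,v0,u1,v1,s,name,im=None):
    if im is None: im=manip.grab_frame(n)
    cv2.imwrite(name,cv2.resize(im[v0:v1,u0:u1],None,fx=s,fy=s,interpolation=cv2.INTER_CUBIC))
E
python3 - <<'E'
from h import *
im=cv2.imread("pics/top0.png")
crop("top",180,110,260,300,3,"x",im) if 0 else None
crop("top",170,115,240,300,3,"pics/a.png",im)
crop("top",275,145,415,265,5,"pics/b.png",im)
im=cv2.imread("pics/scene0.png")
crop("",360,220,510,370,4,"pics/c.png",im)
from scipy.spatial.transform import Rotation as R
s=manip.state();q=s["tool_rot"];print(R.from_quat(q[[1,2,3,0]]).as_matrix().round(3))
E
```

```text
[[ 0.307 -0.001 -0.952]
 [ 0.952 -0.002  0.307]
 [-0.002 -1.     0.   ]]
```

View pics/a.png

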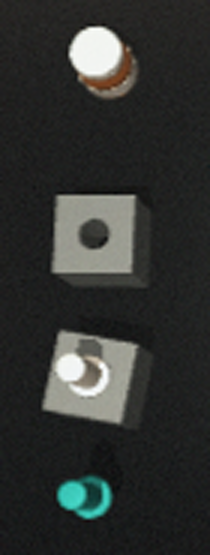

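View pics/b.png

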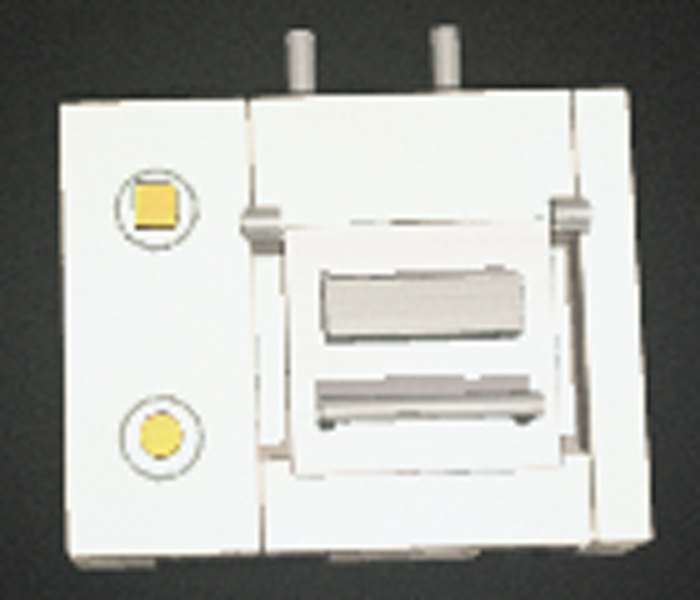

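View pics/c.png

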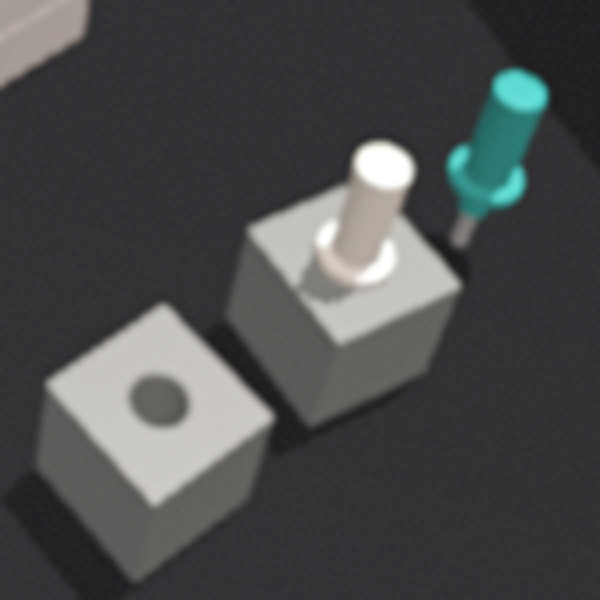

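```bash
cat > m.py <<'E'
from h import *
P=lambda x,y,u0,v0,s:(u0+(x+.5)/s-.5,v0+(y+.5)/s-.5)
def t(x,y,z): return onz("top",*P(x,y,170,115,3),z)
def b(x,y,z): return onz("top",*P(x,y,275,145,5),z)
def c(x,y,z): return onz("scene",*P(x,y,360,220,4),z)
print("stand top", [t(*p,.075)[:2].round(4) for p in [(62,330),(140,348),(130,425),(43,408)]], np.mean([t(*p,.075) for p in [(62,330),(140,348),(130,425),(43,408)]],0))
print("stand scene", [c(*p,.075)[:2].round(4) for p in [(247,230),(352,183),(462,285),(342,345)]],np.mean([c(*p,.075) for p in [(247,230),(352,183),(462,285),(342,345)]],0))
print("probe top",t(71,367,.145),"scene",c(384,165,.145))
print("flange top",t(88,376,.081),"scene",c(356,247,.081))
print("teal top z?",t(71,495,.125),c(520,92,.125))
sq=b(156,205,.104);rd=b(161,436,.104);print("sq",sq,"rd",rd)
from math import atan2
d=sq-rd;yaw=atan2(d[1],d[0]);print("dist",np.linalg.norm(d),"yaw",yaw)
def S(x,y,z): return onz("scene",x,y,z)
print("scene sq/rd",S(306,222,.104),S(349.5,199,.104))
# model: pts
for yaw in (yaw,):
    ex=np.array([np.cos(yaw),np.sin(yaw),0]);ey=np.array([-ex[1],ex[0],0])
    o=(sq+rd)/2-100*ey/1000;o[2]=0
    print("origin",o)
    A=lambda p:o+ex*p[0]/1e3+ey*p[1]/1e3+np.array([0,0,p[2]/1e3])
    pts=[(-120,-150,90),(-120,150,90),(120,150,90),(120,-150,90),(-55,-35,146),(50,-35,98)]
    for p in pts:
        q=proj("top",A(p))[0];print(p,A(p).round(4),((q+.5-[275,145])*5-.5).round(0), "scene",proj("scene",A(p))[0].round(1))
E
python3 m.py; python3 - <<'E'
from h import *
im=cv2.imread("pics/scene0.png")
crop("",220,130,390,280,4,"pics/d.png",im)
E
```

```text
stand top [array([0.5315, 0.283 ]), array([0.5163, 0.2137]), array([0.4493, 0.2196]), array([0.4632, 0.2961])] [0.49007697 0.25307273 0.075     ]
stand scene [array([0.5212, 0.215 ]), array([0.4587, 0.2248]), array([0.4619, 0.2959]), array([0.5315, 0.2857])] [0.49332312 0.25533196 0.075     ]
probe top [0.49158909 0.25556917 0.145     ] scene [0.49140289 0.25529097 0.145     ]
flange top [0.49079489 0.25664967 0.081     ] scene [0.49011207 0.2545504  0.081     ]
teal top z? [0.38771499 0.25542938 0.125     ] [0.38927413 0.25471683 0.125     ]
sq [ 0.63181097 -0.0194816   0.104     ] rd [ 0.51177817 -0.02350988  0.104     ]
dist 0.12010037913328644 yaw 0.03354723217865623
scene sq/rd [ 0.63617605 -0.01501846  0.104     ] [ 0.51832826 -0.0177654   0.104     ]
origin [ 0.57514866 -0.12143948  0.        ]
(-120, -150, 90) [ 0.4602 -0.2754  0.09  ] [654. 543.] scene [308.2 141.5]
(-120, 150, 90) [0.4502 0.0245 0.09  ] [ 66. 559.] scene [384.6 201.8]
(120, 150, 90) [0.6901 0.0325 0.09  ] [ 60. 102.] scene [296.8 252. ]
(120, -150, 90) [ 0.7001 -0.2673  0.09  ] [629.  87.] scene [228.3 176.5]
(-55, -35, 146) [ 0.5214 -0.1583  0.146 ] [432. 409.] scene [312.8 153.8]
(50, -35, 98) [ 0.6263 -0.1547  0.098 ] [417. 220.] scene [277.1 186.9]
```

View pics/d.png

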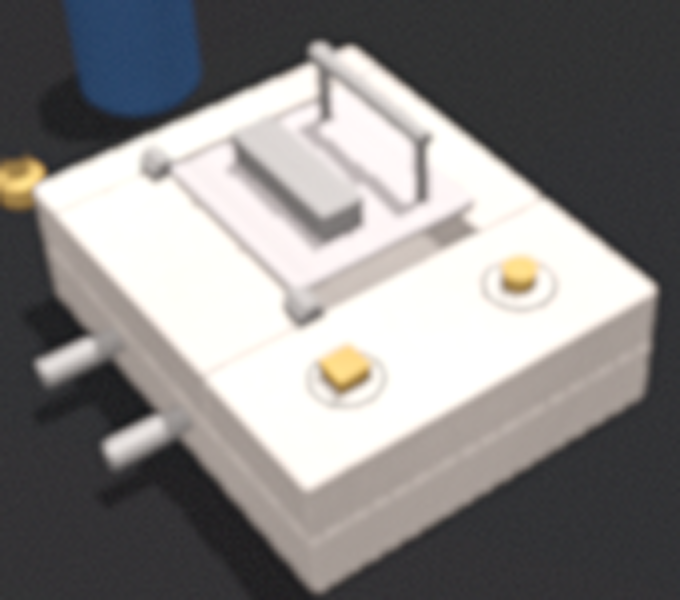

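The stands are at top-view (204,195), which is empty, and (202,240), which holds the white probe. The second is nearer the base (image bottom), so it is the one meant. The enlarged crop shows the white probe seated in it at (194,237), with the teal lookalike apart at (197,281). The round stud is the front one, at top-view (307,232), and the square one is at (306,186). The flap is shut.

```bash
python3 -m handwheel '[{"travel":[1.5,-1.7,0],"angular":[0,0,0],"gripper":8.5},{"travel":[3,-3.4,0],"angular":[0,0,0],"gripper":8.5},{"travel":[3,-3.4,0],"angular":[0,0,0],"gripper":8.5},{"travel":[3,-3.4,0],"angular":[0,0,0],"gripper":8.5},{"travel":[3,-3.4,0],"angular":[0,0,0],"gripper":8.5},{"travel":[3,-3.4,0],"angular":[0,0,0],"gripper":8.5},{"travel":[3,-3.4,0],"angular":[0,0,0],"gripper":8.5},{"travel":[3,-3.4,0],"angular":[0,0,0],"gripper":8.5},{"travel":[3,-3.4,0],"angular":[0,0,0],"gripper":8.5},{"travel":[3,-3.4,0],"angular":[0,0,0],"gripper":8.5},{"travel":[1.5,-1.6,0],"angular":[0,0,0],"gripper":8.5},{"travel":[0.9,0,0],"angular":[0,0,0],"gripper":8.5},{"travel":[0,0,-1],"angular":[0,0,0],"gripper":8.5},{"travel":[0,0,0],"angular":[0,0,0],"gripper":8.5}]'
python3 - <<'E'
from h import *
from scipy.spatial.transform import Rotation as R
s=manip.state();q=s["tool_rot"];print(R.from_quat(q[[1,2,3,0]]).as_matrix().round(3),s["tool_pos"])
crop("scene",360,120,520,320,3,"pics/e.png")
E
```

```text
time: 1.85
tool_pos: [0.4995, 0.2566, 0.2921]
tool_rot: [0.572, -0.571, -0.416, 0.418]
contact_force: [0.7, 0.2, -0.4]
gripper_width: 0.995
[[ 0.305 -0.003 -0.952]
 [ 0.952 -0.001  0.305]
 [-0.002 -1.     0.003]] [0.49949381 0.25661064 0.29212039]
```

View pics/e.png

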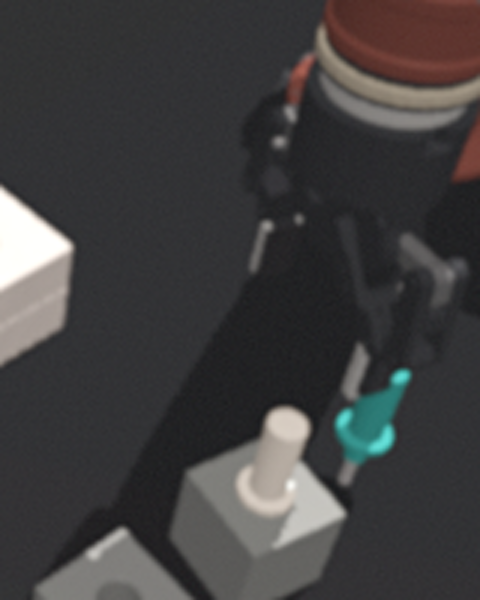

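Gripper is above the probe, about 8 mm too far in +x. I'll correct that, then descend.

```bash
python3 -m handwheel '[{"travel":[-0.85,-0.1,0],"angular":[0,0,0],"gripper":8.5},{"travel":[0,0,-2],"angular":[0,0,0],"gripper":8.5},{"travel":[0,0,-2],"angular":[0,0,0],"gripper":8.5},{"travel":[0,0,-2],"angular":[0,0,0],"gripper":8.5},{"travel":[0,0,-2],"angular":[0,0,0],"gripper":8.5},{"travel":[0,0,-2],"angular":[0,0,0],"gripper":8.5},{"travel":[0,0,-1.5],"angular":[0,0,0],"gripper":8.5},{"travel":[0,0,-0.7],"angular":[0,0,0],"gripper":8.5},{"travel":[0,0,0],"angular":[0,0,0],"gripper":8.5}]'
python3 - <<'E'
from h import *
crop("scene",360,120,520,320,3,"pics/f.png")
crop("top",160,180,260,300,4,"pics/g.png")
E
```

```text
time: 3.02
tool_pos: [0.4922, 0.2548, 0.1715]
tool_rot: [0.572, -0.572, -0.416, 0.417]
contact_force: [-0.4, 0.7, 0.1]
gripper_width: 0.999
```

View pics/f.png

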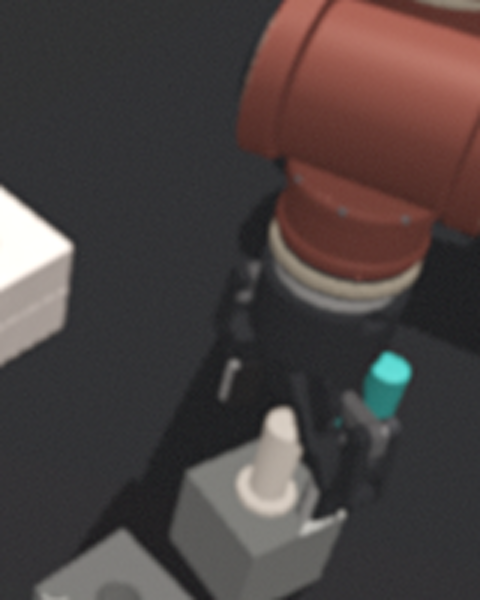

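View pics/g.png

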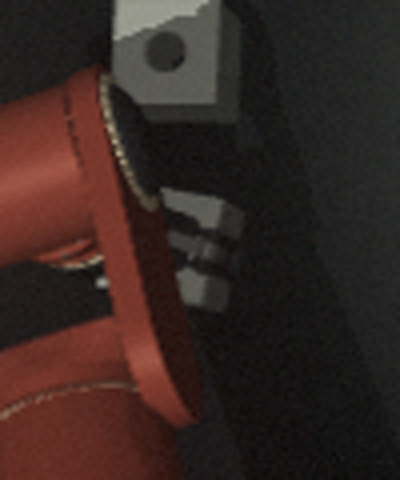

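```bash
python3 - <<'E'
from h import *
for p in [(.4922,.2548,.1715),(.4922,.2548,.1175),(.491,.2555,.145),(.49+.013,.2555+.04,.11),(.49-.013,.2555-.04,.11)]:
    print(p,(proj("scene",p)[0]-[360,120])*3,(proj("top",p)[0]-[160,180])*4)
crop("scene",400,200,520,310,6,"pics/f2.png")
E
```

```text
(0.4922, 0.2548, 0.1715) [294.98598132 394.15607847] [123.8245515  222.21305135]
(0.4922, 0.2548, 0.1175) [275.79491526 450.8369207 ] [145.35586364 231.81516071]
(0.491, 0.2555, 0.145) [287.60995507 422.53873199] [133.39675693 228.95102267]
(0.503, 0.2955, 0.11) [313.06759388 512.57264385] [ 85.61757371 215.56204238]
(0.477, 0.2155, 0.11) [242.9047398  406.22567036] [208.6654549  257.60283405]
```

View pics/f2.png

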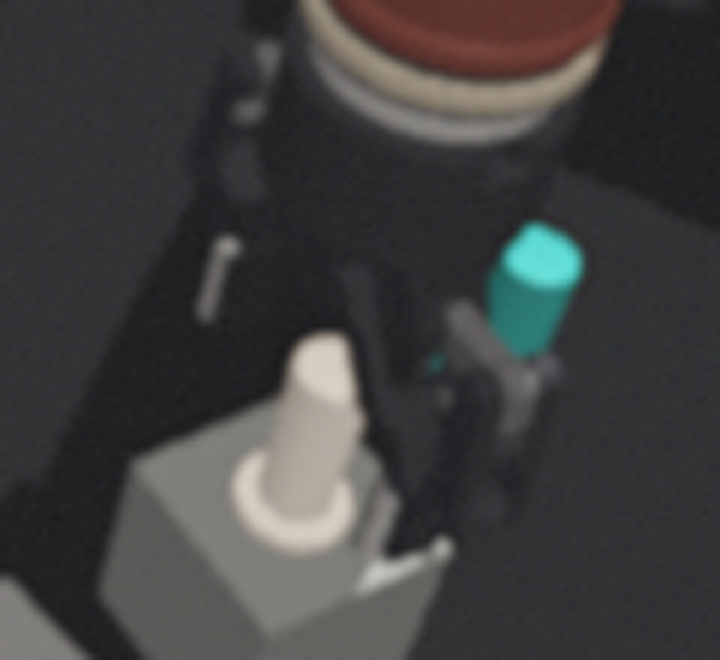

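The probe stands between the two fingers, with the white top at (410,262) scene and finger tips at (434,252) and (462,297). Closing.

```bash
python3 -m handwheel '[{"travel":[-0.1,0.05,-0.2],"angular":[0,0,0],"gripper":4},{"travel":[0,0,0],"angular":[0,0,0],"gripper":2},{"travel":[0,0,0],"angular":[0,0,0],"gripper":1},{"travel":[0,0,0],"angular":[0,0,0],"gripper":1},{"travel":[0,0,0],"angular":[0,0,0],"gripper":1},{"travel":[0,0,0],"angular":[0,0,0],"gripper":1}]'
```

```text
time: 3.92
tool_pos: [0.4914, 0.2554, 0.1702]
tool_rot: [-0.572, 0.572, 0.416, -0.416]
contact_force: [0.4, -0.1, 1.7]
gripper_width: 0.267
```

```bash
python3 -m handwheel '[{"travel":[0,0,1],"angular":[0,0,0],"gripper":1},{"travel":[0,0,2],"angular":[0,0,0],"gripper":1},{"travel":[0,0,3],"angular":[0,0,0],"gripper":1},{"travel":[0,0,3],"angular":[0,0,0],"gripper":1},{"travel":[0,0,2],"angular":[0,0,0],"gripper":1},{"travel":[0,0,1],"angular":[0,0,0],"gripper":1},{"travel":[0,0,0],"angular":[0,0,0],"gripper":1}]'
python3 - <<'E'
from h import *
print(onz("scene",305.9,220.4,.104),onz("scene",349.4,196.6,.104))
im=manip.grab_frame("scene");crop("scene",360,80,520,300,3,"pics/h.png",im)
E
```

```text
time: 4.8
tool_pos: [0.4914, 0.2554, 0.2904]
tool_rot: [-0.571, 0.572, 0.417, -0.416]
contact_force: [0.7, -0.3, -0.9]
gripper_width: 0.264
[ 0.63378763 -0.01907548  0.104     ] [ 0.51368488 -0.02417024  0.104     ]
```

View pics/h.png

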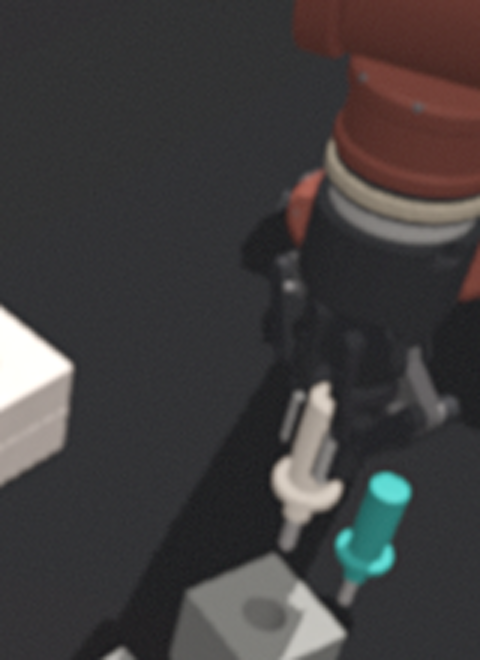

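Probe held upright, clear of the stand. Moving above the round stud.

```bash
python3 -m handwheel '[{"travel":[0.1,-1,0],"angular":[0,0,0],"gripper":1},{"travel":[0.2,-2,0],"angular":[0,0,0],"gripper":1},{"travel":[0.2,-3,0],"angular":[0,0,0],"gripper":1},{"travel":[0.2,-3,0],"angular":[0,0,0],"gripper":1},{"travel":[0.2,-3,0],"angular":[0,0,0],"gripper":1},{"travel":[0.2,-3,0],"angular":[0,0,0],"gripper":1},{"travel":[0.2,-3,0],"angular":[0,0,0],"gripper":1},{"travel":[0.2,-3,0],"angular":[0,0,0],"gripper":1},{"travel":[0.2,-3,0],"angular":[0,0,0],"gripper":1},{"travel":[0.2,-2,0],"angular":[0,0,0],"gripper":1},{"travel":[0.2,-1.4,0],"angular":[0,0,0],"gripper":1},{"travel":[0,-0.5,-1],"angular":[0,0,0],"gripper":1},{"travel":[0,0,-1],"angular":[0,0,0],"gripper":1},{"travel":[0,0,0],"angular":[0,0,0],"gripper":1},{"travel":[0,0,0],"angular":[0,0,0],"gripper":1}]'
python3 - <<'E'
from h import *
crop("scene",290,130,400,240,6,"pics/i.png")
print((proj("scene",(.5127,-.0238,.104))[0]-[290,130])*6)
E
```

```text
time: 6.72
tool_pos: [0.5122, -0.0231, 0.2697]
tool_rot: [0.571, -0.571, -0.417, 0.417]
contact_force: [0.9, -0.1, -1.0]
gripper_width: 0.262
[359.08866635 399.09998551]
```

View pics/i.png

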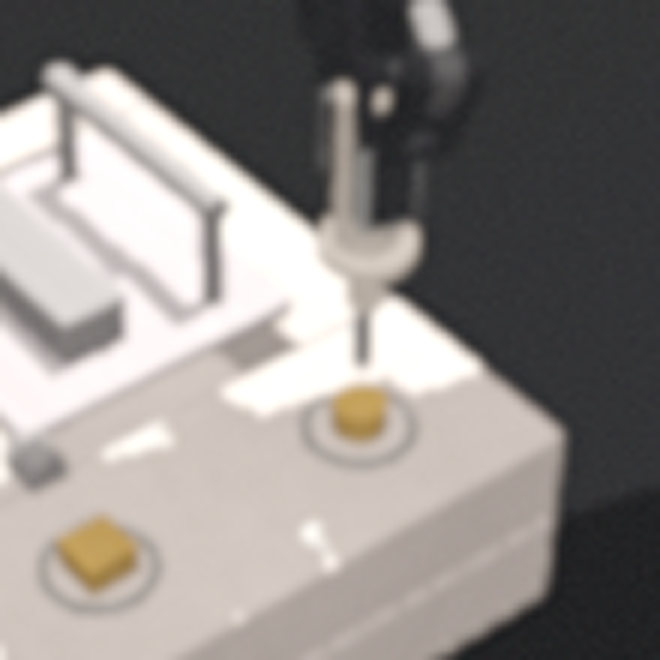

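The tip at crop (361,365) hangs right above the round stud top at (359,400). Lowering gently.

```bash
python3 -m handwheel '[{"travel":[0.05,-0.05,-0.6],"angular":[0,0,0],"gripper":1},{"travel":[0,0,-0.5],"angular":[0,0,0],"gripper":1},{"travel":[0,0,-0.3],"angular":[0,0,0],"gripper":1},{"travel":[0,0,-0.1],"angular":[0,0,0],"gripper":1},{"travel":[0,0,0],"angular":[0,0,0],"gripper":1}]'
```

```text
time: 7.4
tool_pos: [0.5127, -0.0242, 0.2549]
tool_rot: [0.572, -0.572, -0.416, 0.416]
contact_force: [-0.4, 0.4, -0.4]
gripper_width: 0.265
```

```bash
python3 -m handwheel '[{"travel":[0,0,-0.1],"angular":[0,0,0],"gripper":1},{"travel":[0,0,-0.1],"angular":[0,0,0],"gripper":1},{"travel":[0,0,0],"angular":[0,0,0],"gripper":1}]'
```

```text
time: 7.78
tool_pos: [0.513, -0.0242, 0.2537]
tool_rot: [-0.571, 0.572, 0.417, -0.416]
contact_force: [-0.2, 0.8, 2.4]
gripper_width: 0.266
```

```bash
python3 -m handwheel '[{"travel":[0,0,-0.1],"angular":[0,0,0],"gripper":1},{"travel":[0,0,0],"angular":[0,0,0],"gripper":1},{"travel":[0,0,0],"angular":[0,0,0],"gripper":1}]'
python3 - <<'E'
from h import *
for i in range(3): print(manip.state()["contact_force"].round(2)); im=manip.grab_frame("scene")
crop("scene",290,130,400,240,6,"pics/j.png",im)
E
```

```text
time: 8.15
tool_pos: [0.5132, -0.0243, 0.2535]
tool_rot: [-0.571, 0.572, 0.417, -0.416]
contact_force: [-1.9, -1.0, 6.4]
gripper_width: 0.265
[-1.92 -0.98  6.38]
[-1.52  0.56  6.52]
[-1.39  0.16  7.23]
```

View pics/j.png

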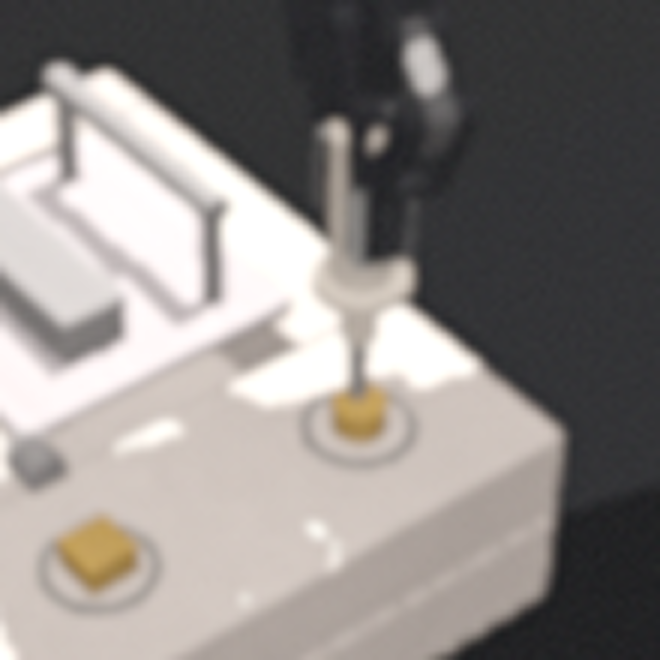

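Tip rests on the round stud near its centre, with the flap shut and about 6.5 N. Holding a little longer, then on to the square stud.

```bash
python3 -m handwheel '[{"travel":[0,0,0],"angular":[0,0,0],"gripper":1},{"travel":[0,0,0],"angular":[0,0,0],"gripper":1},{"travel":[0,0,1],"angular":[0,0,0],"gripper":1},{"travel":[0,0,2],"angular":[0,0,0],"gripper":1},{"travel":[2,0.1,0],"angular":[0,0,0],"gripper":1},{"travel":[3,0.1,0],"angular":[0,0,0],"gripper":1},{"travel":[3,0.1,0],"angular":[0,0,0],"gripper":1},{"travel":[3,0.1,0],"angular":[0,0,0],"gripper":1},{"travel":[1,0.1,0],"angular":[0,0,0],"gripper":1},{"travel":[0,0,-1],"angular":[0,0,0],"gripper":1},{"travel":[0,0,-0.8],"angular":[0,0,0],"gripper":1},{"travel":[0,0,0],"angular":[0,0,0],"gripper":1}]'
python3 - <<'E'
from h import *
crop("scene",260,130,370,240,6,"pics/k.png")
E
```

```text
time: 9.8
tool_pos: [0.6314, -0.0191, 0.2623]
tool_rot: [0.572, -0.571, -0.415, 0.417]
contact_force: [0.6, -0.3, -0.3]
gripper_width: 0.266
```

View pics/k.png

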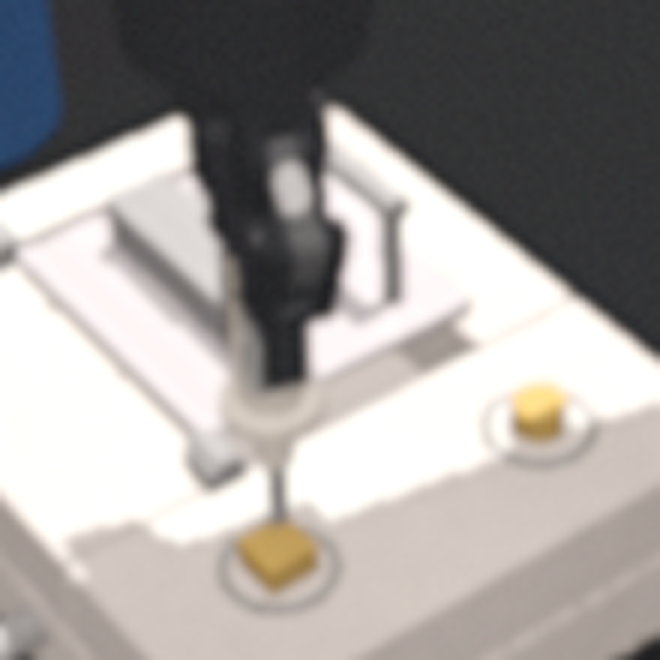

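The tip at crop (279,520) hangs just above the square stud's top at (277,545). Lowering.

```bash
python3 -m handwheel '[{"travel":[0.1,0,-0.5],"angular":[0,0,0],"gripper":1},{"travel":[0,0,-0.3],"angular":[0,0,0],"gripper":1},{"travel":[0,0,-0.2],"angular":[0,0,0],"gripper":1},{"travel":[0,0,-0.1],"angular":[0,0,0],"gripper":1},{"travel":[0,0,0],"angular":[0,0,0],"gripper":1}]'
```

```text
time: 10.48
tool_pos: [0.6339, -0.0192, 0.2537]
tool_rot: [-0.571, 0.572, 0.416, -0.416]
contact_force: [-1.5, 0.1, 3.1]
gripper_width: 0.267
```

```bash
python3 -m handwheel '[{"travel":[0,0,-0.1],"angular":[0,0,0],"gripper":1},{"travel":[0,0,0],"angular":[0,0,0],"gripper":1},{"travel":[0,0,0],"angular":[0,0,0],"gripper":1},{"travel":[0,0,0],"angular":[0,0,0],"gripper":1},{"travel":[0,0,0],"angular":[0,0,0],"gripper":1}]'
python3 - <<'E'
from h import *
crop("scene",260,130,370,240,6,"pics/l.png")
E
```

```text
time: 11.1
tool_pos: [0.6341, -0.0192, 0.2535]
tool_rot: [-0.571, 0.572, 0.417, -0.416]
contact_force: [-2.3, -0.2, 5.7]
gripper_width: 0.265
```

View pics/l.png

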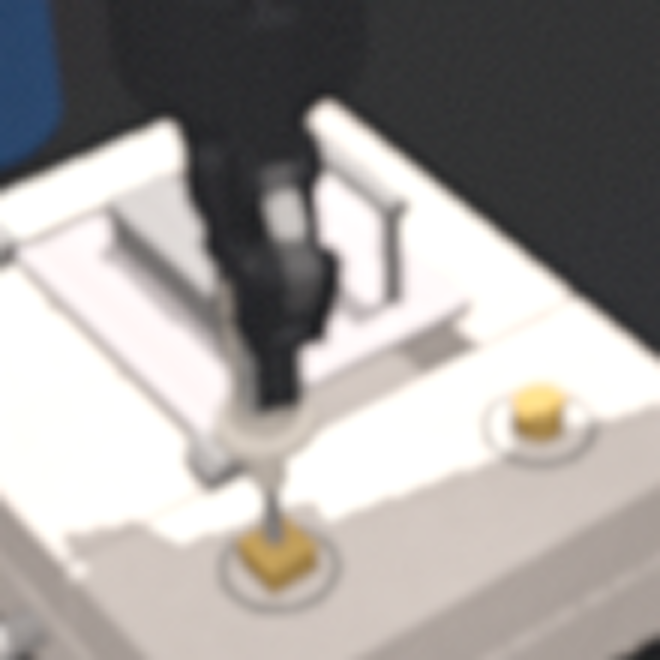

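Tip rests on the square stud's top near the centre at 5.7 N, held about 0.6 s. Returning to the stand.

```bash
python3 -m handwheel '[{"travel":[0,0,1],"angular":[0,0,0],"gripper":1},{"travel":[0,0,2],"angular":[0,0,0],"gripper":1},{"travel":[0,0,1],"angular":[0,0,0],"gripper":1},{"travel":[-0.6,1.2,0],"angular":[0,0,0],"gripper":1},{"travel":[-1.2,2.3,0],"angular":[0,0,0],"gripper":1},{"travel":[-1.5,3,0],"angular":[0,0,0],"gripper":1},{"travel":[-1.5,3,0],"angular":[0,0,0],"gripper":1},{"travel":[-1.5,3,0],"angular":[0,0,0],"gripper":1},{"travel":[-1.5,3,0],"angular":[0,0,0],"gripper":1},{"travel":[-1.5,3,0],"angular":[0,0,0],"gripper":1},{"travel":[-1.5,3,0],"angular":[0,0,0],"gripper":1},{"travel":[-1.5,3,0],"angular":[0,0,0],"gripper":1},{"travel":[-1.2,2,0],"angular":[0,0,0],"gripper":1},{"travel":[-0.7,1,0],"angular":[0,0,0],"gripper":1},{"travel":[0,0,0],"angular":[0,0,0],"gripper":1},{"travel":[0,0,0],"angular":[0,0,0],"gripper":1}]'
```

```text
time: 13.15
tool_pos: [0.4917, 0.2555, 0.2917]
tool_rot: [-0.572, 0.572, 0.416, -0.416]
contact_force: [-0.3, 0.1, -1.0]
gripper_width: 0.264
```

```bash
python3 -m handwheel '[{"travel":[0,0,-1],"angular":[0,0,0],"gripper":1},{"travel":[0,0,-2],"angular":[0,0,0],"gripper":1},{"travel":[0,0,-2],"angular":[0,0,0],"gripper":1},{"travel":[0,0,-1.5],"angular":[0,0,0],"gripper":1},{"travel":[0,0,0],"angular":[0,0,0],"gripper":1}]'
python3 - <<'E'
from h import *
crop("scene",390,170,500,310,5,"pics/m.png")
E
```

```text
time: 13.78
tool_pos: [0.4907, 0.2554, 0.2243]
tool_rot: [0.572, -0.571, -0.415, 0.418]
contact_force: [-0.8, -0.3, -0.9]
gripper_width: 0.265
```

View pics/m.png

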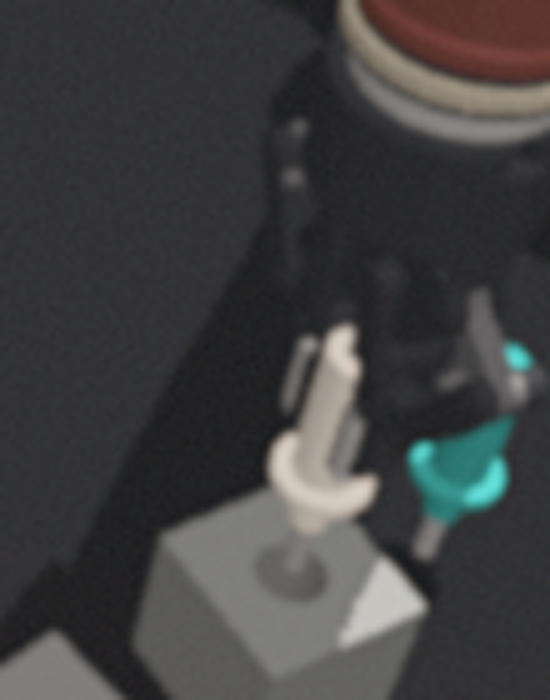

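The pin is in the hole, centred at (295,570) in the crop. Seating it.

```bash
python3 -m handwheel '[{"travel":[0,0,-1.5],"angular":[0,0,0],"gripper":1},{"travel":[0,0,-1.5],"angular":[0,0,0],"gripper":1},{"travel":[0,0,-1.2],"angular":[0,0,0],"gripper":1},{"travel":[0,0,-0.7],"angular":[0,0,0],"gripper":1},{"travel":[0,0,-0.4],"angular":[0,0,0],"gripper":1},{"travel":[0,0,0],"angular":[0,0,0],"gripper":1}]'
```

```text
time: 14.58
tool_pos: [0.4917, 0.2559, 0.1738]
tool_rot: [0.572, -0.572, -0.416, 0.416]
contact_force: [-0.0, 0.2, -1.2]
gripper_width: 0.268
```

```bash
python3 -m handwheel '[{"travel":[0,0,-0.2],"angular":[0,0,0],"gripper":1},{"travel":[0,0,-0.1],"angular":[0,0,0],"gripper":1},{"travel":[0,0,-0.1],"angular":[0,0,0],"gripper":1},{"travel":[0,0,0],"angular":[0,0,0],"gripper":1}]'
```

```text
time: 15.08
tool_pos: [0.4919, 0.2559, 0.1702]
tool_rot: [-0.572, 0.572, 0.416, -0.416]
contact_force: [0.5, -0.0, 0.2]
gripper_width: 0.263
```

Nearly seated. Opening the fingers; any remaining drop is under 1 mm.

```bash
python3 -m handwheel '[{"travel":[0,0,-0.05],"angular":[0,0,0],"gripper":1},{"travel":[0,0,0],"angular":[0,0,0],"gripper":3},{"travel":[0,0,0],"angular":[0,0,0],"gripper":5},{"travel":[0,0,0],"angular":[0,0,0],"gripper":8.5},{"travel":[0,0,0],"angular":[0,0,0],"gripper":8.5},{"travel":[0,0,0],"angular":[0,0,0],"gripper":8.5},{"travel":[0,0,0],"angular":[0,0,0],"gripper":8.5}]'
python3 - <<'E'
from h import *
crop("scene",390,170,500,310,5,"pics/n.png")
E
```

```text
time: 15.95
tool_pos: [0.4917, 0.2558, 0.1694]
tool_rot: [-0.572, 0.572, 0.416, -0.416]
contact_force: [-0.1, 0.2, -0.0]
gripper_width: 0.997
```

View pics/n.png

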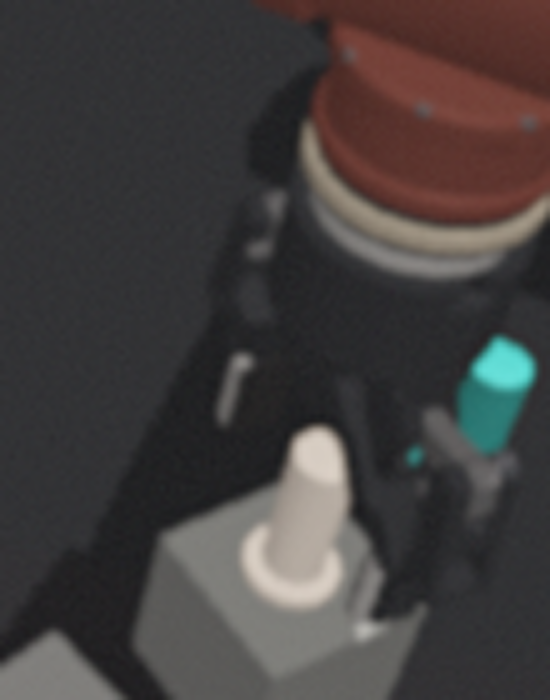

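Probe is seated, flange on the stand's top and upright; fingers clear on both sides. Backing straight up, then going to the handle with a −70° turn to put the jaws across the bar.

```bash
python3 -m handwheel '[{"travel":[0,0,1],"angular":[0,0,0],"gripper":8.5},{"travel":[0,0,2],"angular":[0,0,0],"gripper":8.5},{"travel":[0,0,3],"angular":[0,0,0],"gripper":8.5},{"travel":[0,0,4],"angular":[0,0,0],"gripper":8.5},{"travel":[0,0,3],"angular":[0,0,0],"gripper":8.5},{"travel":[0,0,1],"angular":[0,0,0],"gripper":8.5},{"travel":[0,0,0],"angular":[0,0,0],"gripper":8.5}]'
python3 - <<'E'
from h import *
print(manip.state()["joint_pos"].round(2))
crop("scene",390,170,500,310,5,"pics/o.png")
E
```

```text
time: 16.88
tool_pos: [0.4919, 0.2559, 0.3105]
tool_rot: [-0.571, 0.572, 0.417, -0.416]
contact_force: [-0.3, -0.4, 0.2]
gripper_width: 0.992
[ 0.35 -0.12  1.77 -0.    1.49 -0.91]
```

View pics/o.png

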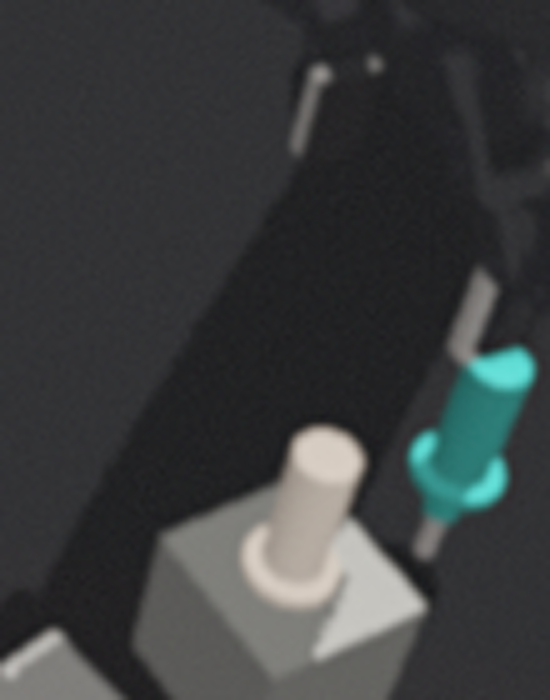

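```bash
python3 -m handwheel '[{"travel":[0.1,-1.5,0],"angular":[0,0,-4],"gripper":5},{"travel":[0.3,-3,0],"angular":[0,0,-6],"gripper":5},{"travel":[0.3,-4,0],"angular":[0,0,-7],"gripper":5},{"travel":[0.3,-4,0],"angular":[0,0,-7],"gripper":5},{"travel":[0.3,-4,0],"angular":[0,0,-7],"gripper":5},{"travel":[0.3,-4,0],"angular":[0,0,-7],"gripper":5},{"travel":[0.3,-4,0],"angular":[0,0,-7],"gripper":5},{"travel":[0.3,-4,0],"angular":[0,0,-7],"gripper":5},{"travel":[0.3,-4,0],"angular":[0,0,-7],"gripper":5},{"travel":[0.3,-4,0],"angular":[0,0,-6],"gripper":5},{"travel":[0.3,-3,0],"angular":[0,0,-5],"gripper":5},{"travel":[0,-1.9,0],"angular":[0,0,0],"gripper":5},{"travel":[0,0,-2],"angular":[0,0,0],"gripper":5},{"travel":[0,0,-2],"angular":[0,0,0],"gripper":5},{"travel":[0,0,0],"angular":[0,0,0],"gripper":5},{"travel":[0,0,0],"angular":[0,0,0],"gripper":5}]'
python3 - <<'E'
from h import *
from scipy.spatial.transform import Rotation as R
s=manip.state();q=s["tool_rot"];print(R.from_quat(q[[1,2,3,0]]).as_matrix().round(3),s["tool_pos"])
crop("scene",230,60,390,220,4,"pics/p.png")
E
```

```text
time: 18.92
tool_pos: [0.5227, -0.1574, 0.2691]
tool_rot: [0.707, -0.707, -0.014, 0.014]
contact_force: [-0.3, -0.6, 0.0]
gripper_width: 0.586
[[ 0.999 -0.    -0.039]
 [ 0.039  0.     0.999]
 [-0.    -1.     0.   ]] [ 0.52273749 -0.15740473  0.26912932]
```

View pics/p.png

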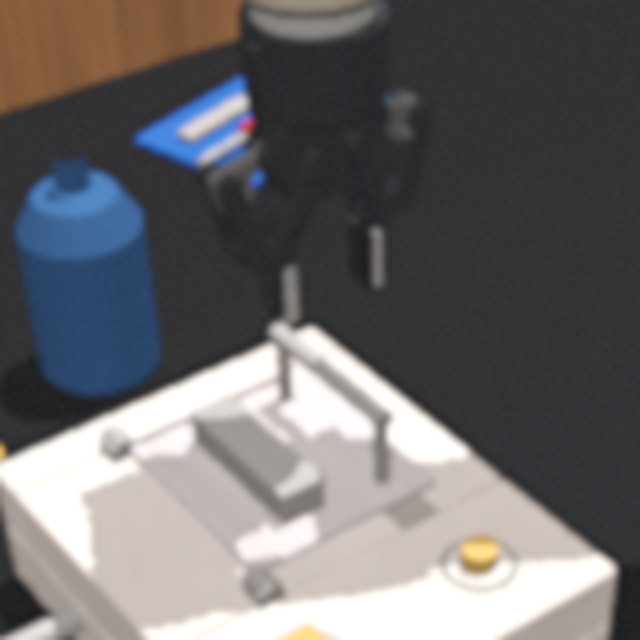

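The gripper hangs above the bar (ends at crop (280,330) and (385,415)), with the jaws across it. Descending in two stages.

```bash
python3 -m handwheel '[{"travel":[0,0,-1],"angular":[0,0,0],"gripper":5},{"travel":[0,0,-1.5],"angular":[0,0,0],"gripper":5},{"travel":[0,0,-1],"angular":[0,0,0],"gripper":5},{"travel":[0,0,0],"angular":[0,0,0],"gripper":5}]'
python3 - <<'E'
from h import *
crop("scene",260,90,370,200,6,"pics/q.png")
for p in [(.5227,-.158,.146),(.5227,-.158,.16)]: print((proj("scene",p)[0]-[260,90])*6)
E
```

```text
time: 19.48
tool_pos: [0.522, -0.1579, 0.2325]
tool_rot: [0.707, -0.706, -0.012, 0.014]
contact_force: [0.2, -0.1, 0.1]
gripper_width: 0.584
[314.41460849 384.22330288]
[313.18283968 355.28979518]
```

View pics/q.png

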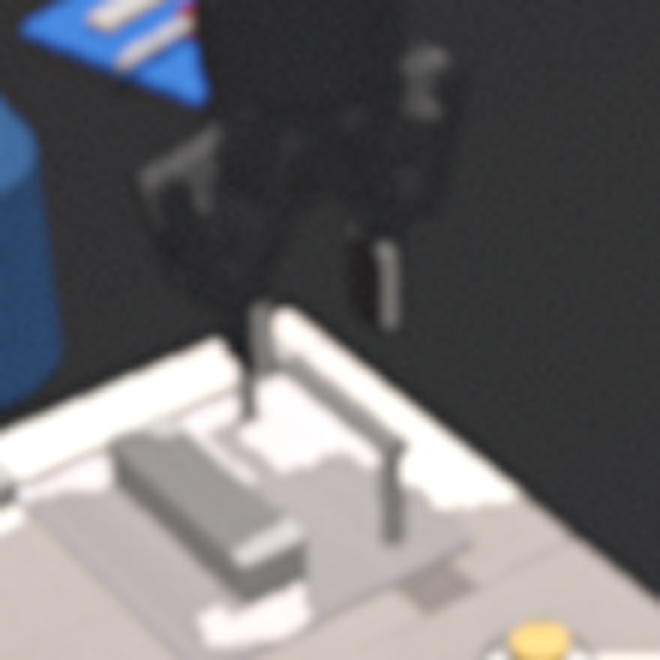

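```bash
python3 -m handwheel '[{"travel":[0.05,0,-1],"angular":[0,0,0],"gripper":5},{"travel":[0,0,-1],"angular":[0,0,0],"gripper":5},{"travel":[0,0,-0.8],"angular":[0,0,0],"gripper":5},{"travel":[0,0,-0.3],"angular":[0,0,0],"gripper":5},{"travel":[0,0,0],"angular":[0,0,0],"gripper":5}]'
python3 - <<'E'
from h import *
crop("scene",260,90,370,200,6,"pics/r.png")
E
```

```text
time: 20.15
tool_pos: [0.5231, -0.1581, 0.203]
tool_rot: [0.707, -0.707, -0.013, 0.013]
contact_force: [-0.1, -0.8, 0.4]
gripper_width: 0.587
```

View pics/r.png

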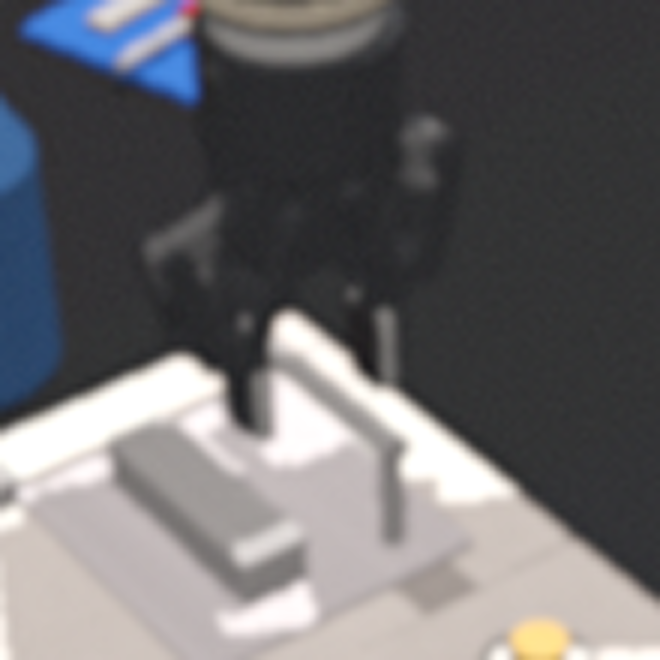

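One finger stands on either side of the bar. Closing on it.

```bash
python3 -m handwheel '[{"travel":[0,0,-0.2],"angular":[0,0,0],"gripper":5},{"travel":[0,0,0],"angular":[0,0,0],"gripper":3},{"travel":[0,0,0],"angular":[0,0,0],"gripper":2},{"travel":[0,0,0],"angular":[0,0,0],"gripper":1},{"travel":[0,0,0],"angular":[0,0,0],"gripper":0},{"travel":[0,0,0],"angular":[0,0,0],"gripper":0},{"travel":[0,0,0],"angular":[0,0,0],"gripper":0}]'
```

```text
time: 21.08
tool_pos: [0.5227, -0.1582, 0.2017]
tool_rot: [0.707, -0.707, -0.012, 0.014]
contact_force: [-5.2, 0.9, 4.0]
gripper_width: 0.112
```

```bash
python3 - <<'E'
import numpy as np
th=np.radians(np.r_[0,2,5,9,13:78:5,78.5]);f=np.radians(24.57)+th
x=11.545*(np.cos(f[0])-np.cos(f));z=11.545*(np.sin(f)-np.sin(f[0]))
P=np.c_[x,x*.036,z].round(2);print(np.c_[np.degrees(th[1:]).round(1),np.diff(P,axis=0).round(2)]);print(P[-1])
E
```

```text
[[ 2.00e+00  1.70e-01  1.00e-02  3.60e-01]
 [ 5.00e+00  2.90e-01  1.00e-02  5.40e-01]
 [ 9.00e+00  4.20e-01  1.00e-02  6.80e-01]
 [ 1.30e+01  4.70e-01  2.00e-02  6.60e-01]
 [ 1.80e+01  6.50e-01  2.00e-02  7.70e-01]
 [ 2.30e+01  7.10e-01  3.00e-02  7.10e-01]
 [ 2.80e+01  7.70e-01  3.00e-02  6.50e-01]
 [ 3.30e+01  8.30e-01  3.00e-02  5.70e-01]
 [ 3.80e+01  8.70e-01  3.00e-02  5.10e-01]
 [ 4.30e+01  9.10e-01  3.00e-02  4.20e-01]
 [ 4.80e+01  9.50e-01  3.00e-02  3.40e-01]
 [ 5.30e+01  9.70e-01  4.00e-02  2.60e-01]
 [ 5.80e+01  1.00e+00  3.00e-02  1.80e-01]
 [ 6.30e+01  1.00e+00  4.00e-02  8.00e-02]
 [ 6.80e+01  1.01e+00  4.00e-02  0.00e+00]
 [ 7.30e+01  1.00e+00  3.00e-02 -9.00e-02]
 [ 7.85e+01  1.09e+00  4.00e-02 -1.90e-01]]
[13.11  0.47  6.45]
```

First part of the arc, to about 33°, then a check.

```bash
python3 -m handwheel '[{"travel":[0.17,0.01,0.36],"angular":[0,0,0],"gripper":0},{"travel":[0.29,0.01,0.54],"angular":[0,0,0],"gripper":0},{"travel":[0.42,0.01,0.68],"angular":[0,0,0],"gripper":0},{"travel":[0.47,0.02,0.66],"angular":[0,0,0],"gripper":0},{"travel":[0.65,0.02,0.77],"angular":[0,0,0],"gripper":0},{"travel":[0.71,0.03,0.71],"angular":[0,0,0],"gripper":0},{"travel":[0.77,0.03,0.65],"angular":[0,0,0],"gripper":0},{"travel":[0.83,0.03,0.57],"angular":[0,0,0],"gripper":0},{"travel":[0,0,0],"angular":[0,0,0],"gripper":0},{"travel":[0,0,0],"angular":[0,0,0],"gripper":0}]'
python3 - <<'E'
from h import *
crop("scene",230,60,390,220,4,"pics/s.png")
E
```

```text
time: 22.32
tool_pos: [0.5655, -0.1568, 0.2538]
tool_rot: [-0.707, 0.707, 0.012, -0.014]
contact_force: [-13.3, 0.7, 14.2]
gripper_width: 0.112
```

View pics/s.png

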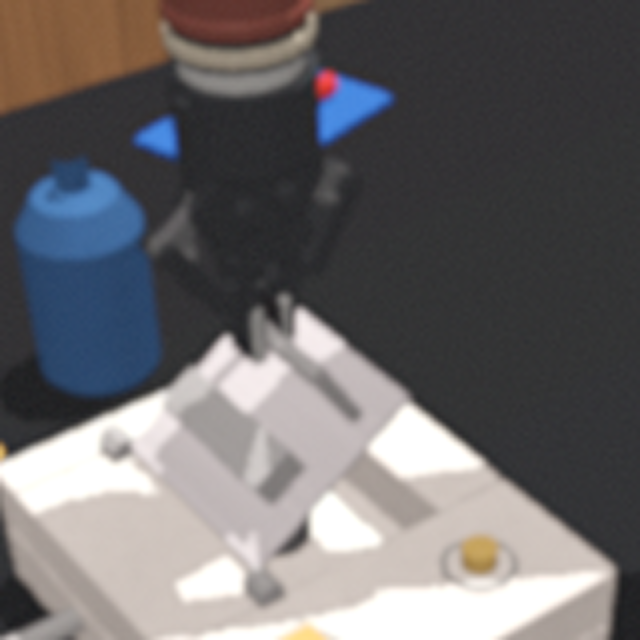

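Flap is at roughly 33°, held in the fingers. The force (−13, +14 N) shows the path runs slightly inside the true arc, so I'll ease outward and carry on.

```bash
python3 -m handwheel '[{"travel":[-0.15,0,0.25],"angular":[0,0,0],"gripper":0},{"travel":[0,0,0],"angular":[0,0,0],"gripper":0},{"travel":[0,0,0],"angular":[0,0,0],"gripper":0}]'
```

```text
time: 22.75
tool_pos: [0.5644, -0.1568, 0.2533]
tool_rot: [-0.707, 0.707, 0.012, -0.014]
contact_force: [-5.5, -1.5, 2.0]
gripper_width: 0.111
```

```bash
python3 -m handwheel '[{"travel":[0.5,0.02,0.3],"angular":[0,0,0],"gripper":0},{"travel":[0.8,0.03,0.48],"angular":[0,0,0],"gripper":0},{"travel":[0.91,0.03,0.42],"angular":[0,0,0],"gripper":0},{"travel":[0.95,0.03,0.34],"angular":[0,0,0],"gripper":0},{"travel":[0.7,0.03,0.2],"angular":[0,0,0],"gripper":0},{"travel":[0.3,0.01,0.06],"angular":[0,0,0],"gripper":0},{"travel":[0,0,0],"angular":[0,0,0],"gripper":0},{"travel":[0,0,0],"angular":[0,0,0],"gripper":0}]'
python3 - <<'E'
from h import *
crop("scene",230,60,390,220,4,"pics/t.png")
E
```

```text
time: 23.75
tool_pos: [0.6069, -0.1553, 0.2726]
tool_rot: [-0.707, 0.707, 0.014, -0.013]
contact_force: [-3.6, -0.1, 5.3]
gripper_width: 0.12
```

View pics/t.png

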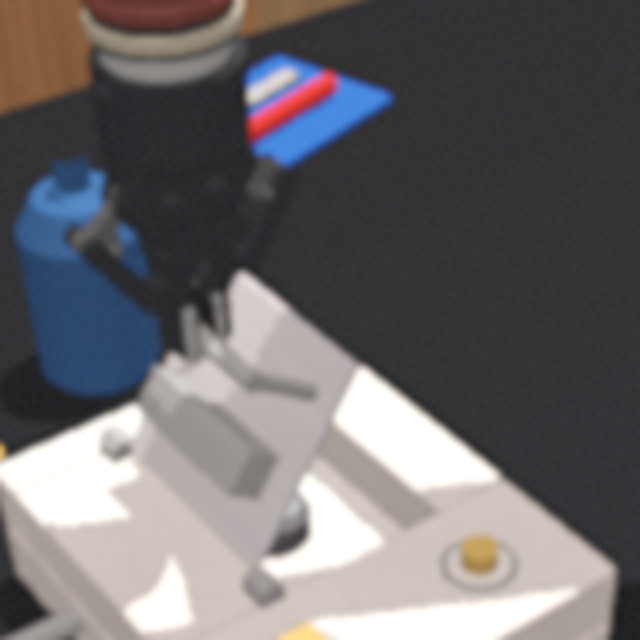

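Flap at about 55°, forces small. Continuing to about 73°.

```bash
python3 -m handwheel '[{"travel":[0.5,0.02,0.07],"angular":[0,0,0],"gripper":0},{"travel":[0.7,0.03,0.07],"angular":[0,0,0],"gripper":0},{"travel":[0.8,0.03,0.03],"angular":[0,0,0],"gripper":0},{"travel":[0.8,0.03,0],"angular":[0,0,0],"gripper":0},{"travel":[0.6,0.02,-0.04],"angular":[0,0,0],"gripper":0},{"travel":[0.3,0.01,-0.03],"angular":[0,0,0],"gripper":0},{"travel":[0,0,0],"angular":[0,0,0],"gripper":0},{"travel":[0,0,0],"angular":[0,0,0],"gripper":0}]'
python3 - <<'E'
from h import *
crop("scene",230,60,390,220,4,"pics/u.png")
E
```

```text
time: 24.8
tool_pos: [0.6447, -0.154, 0.2739]
tool_rot: [-0.707, 0.707, 0.015, -0.011]
contact_force: [0.2, -2.3, 4.7]
gripper_width: 0.114
```

View pics/u.png

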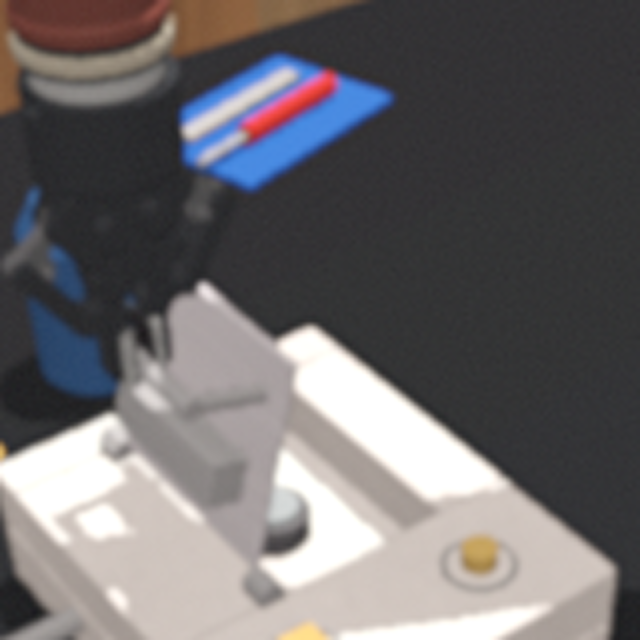

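```bash
cat > th.py <<'E'
from h import *
ya=.036;ex=np.array([np.cos(ya),np.sin(ya),0]);ey=np.array([-ex[1],ex[0],0]);mid=np.array([.57275,-.02155,0])
def A(x,y,z):return mid+ex*x/1e3+ey*(y-100)/1e3+[0,0,z/1e3]
def F(r,y,h,th): # r from hinge toward front, h above axis, shut
    f=np.radians(th);return A(50-r*np.cos(f)+h*np.sin(f),y,98+r*np.sin(f)+h*np.cos(f))
def show(u0,v0,s):
  for th in (60,65,70,75,78.5,82):
    print(th,[((proj("scene",F(*p,th))[0]-[u0,v0]+.5)*s-.5).round(0) for p in [(130,34,1),(130,34,-5),(130,-104,1),(105,20,48),(65,15,25),(35,15,25)]])
E
python3 -c "
from th import *
show(230,60,4)
crop('scene',245,115,325,215,7,'pics/v.png')
show(245,115,7)"
```

```text
60 [array([340., 368.]), array([348., 369.]), array([200., 256.]), array([241., 390.]), array([242., 455.]), array([223., 502.])]
65 [array([324., 367.]), array([333., 367.]), array([184., 255.]), array([225., 397.]), array([233., 458.]), array([217., 506.])]
70 [array([307., 368.]), array([316., 367.]), array([168., 255.]), array([209., 405.]), array([223., 462.]), array([212., 509.])]
75 [array([290., 371.]), array([299., 369.]), array([151., 256.]), array([192., 414.]), array([214., 467.]), array([206., 514.])]
78.5 [array([277., 373.]), array([287., 371.]), array([139., 258.]), array([181., 422.]), array([207., 471.]), array([203., 517.])]
82 [array([265., 377.]), array([274., 374.]), array([127., 261.]), array([170., 429.]), array([201., 475.]), array([199., 520.])]
60 [array([491., 260.]), array([505., 261.]), array([246.,  64.]), array([318., 299.]), array([319., 411.]), array([285., 494.])]
65 [array([463., 258.]), array([478., 258.]), array([218.,  61.]), array([289., 310.]), array([303., 417.]), array([276., 500.])]
70 [array([433., 259.]), array([449., 258.]), array([189.,  61.]), array([260., 324.]), array([286., 424.]), array([266., 507.])]
75 [array([403., 264.]), array([419., 261.]), array([160.,  63.]), array([232., 340.]), array([270., 433.]), array([257., 514.])]
78.5 [array([381., 269.]), array([398., 265.]), array([138.,  67.]), array([212., 353.]), array([258., 440.]), array([250., 520.])]
82 [array([358., 275.]), array([375., 270.]), array([117.,  72.]), array([193., 367.]), array([247., 447.]), array([244., 526.])]
```

View pics/v.png

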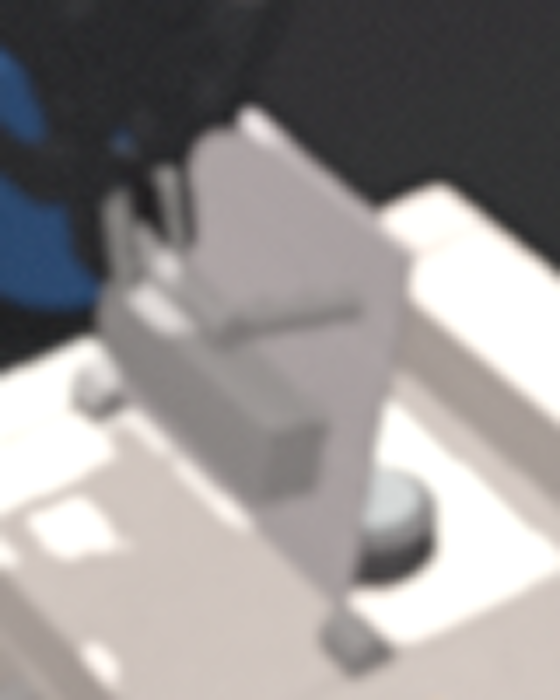

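The plate corner at crop (405,258) and the bar end at (228,330) fit about 75°; the arm pose gives 74°. One last small, slow move to 78.5°.

```bash
python3 -m handwheel '[{"travel":[0.2,0.01,-0.03],"angular":[0,0,0],"gripper":0},{"travel":[0.2,0.01,-0.04],"angular":[0,0,0],"gripper":0},{"travel":[0.2,0,-0.04],"angular":[0,0,0],"gripper":0},{"travel":[0.18,0.01,-0.04],"angular":[0,0,0],"gripper":0},{"travel":[0,0,0],"angular":[0,0,0],"gripper":0},{"travel":[0,0,0],"angular":[0,0,0],"gripper":0},{"travel":[0,0,0],"angular":[0,0,0],"gripper":0},{"travel":[0,0,0],"angular":[0,0,0],"gripper":0}]'
python3 -c "
from th import *
crop('scene',245,115,325,215,7,'pics/w.png')
im=manip.grab_frame('scene');cv2.imwrite('pics/full.png',im)"
```

```text
time: 25.9
tool_pos: [0.652, -0.1538, 0.2726]
tool_rot: [-0.707, 0.707, 0.014, -0.012]
contact_force: [-1.6, -2.1, 6.9]
gripper_width: 0.11
```

View pics/w.png

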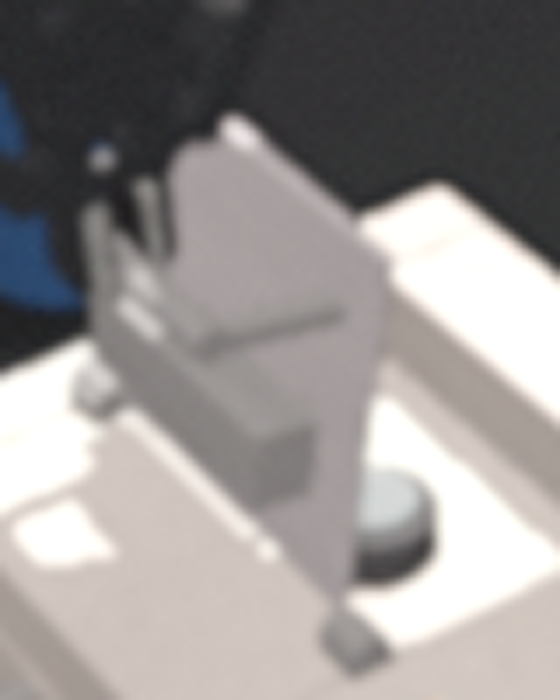

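View pics/full.png

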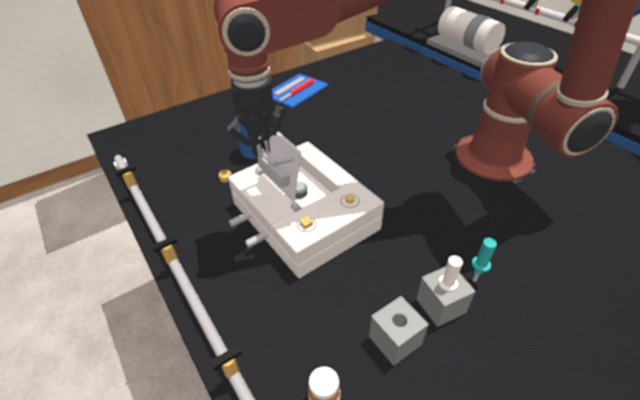

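The plate corner at (383,265) and bar end at (208,343) fit 78 to 78.5°. The probe stands in its stand and the bystanders are where they were. One last stillness check, then hand in.

```bash
python3 -m handwheel '[{"travel":[0,0,0],"angular":[0,0,0],"gripper":0},{"travel":[0,0,0],"angular":[0,0,0],"gripper":0},{"travel":[0,0,0],"angular":[0,0,0],"gripper":0},{"travel":[0,0,0],"angular":[0,0,0],"gripper":0}]'; python3 -c "
from plant import manip
print(abs(manip.state()['joint_vel']).max()); print(manip.job_done())"
```

```text
time: 26.5
tool_pos: [0.652, -0.1538, 0.2726]
tool_rot: [-0.706, 0.707, 0.014, -0.012]
contact_force: [-2.7, -1.7, 6.5]
gripper_width: 0.111
0.0014694212613225268
the job is handed in; nothing more can be done
None
```

I did every step of the task and handed it in at 26.5 s, but `job_done()` reported no verdict, so I don't know how it was judged.

- **Studs:** I touched the white probe's tip to the round stud at about 6.5 N, then the square stud at about 5.7 N. I held each for over half a second with the flap shut.
- **Probe:** I put it back in its stand and released it. The last picture shows it upright with its flange on the top.
- **Flap:** I swung it up by its handle and it is still gripped and still. The picture puts it at about 78–78.5°, while the arm's pose gives about 77.5°. Both are inside the ±5° band around 78.5°.
- **Bystanders:** in the last picture the canister, jar and fitting appear where they were. I judged this by eye only.

**Off plan:** partway up the swing, the path ran slightly inside the handle's true arc. The force reached about 19 N until I eased outward. The bar probably slid about 5 mm along the pads then, but the grip held.

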